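# Transfer sample tubes from block heater to rack in reverse order

## Robot

A 7-joint arm with a two-finger parallel gripper is mounted at the origin on the work surface. World frame = base frame: x ahead of the robot, y to its left, z up, the work surface at z = 0. Lengths are in m, angles in rad, forces in N, time in s.
With the tool pointing down it reaches from about 0.425 to 1.025 m from the base axis. Payload 9.4 kg.
Tool frame: the origin (TCP) lies between the finger pads; the fingertips stand 19 mm ahead of it and the grasp point (between the pads) is the TCP (bot.tips_ahead is the distance from the TCP to the fingertips, in m); z points along the fingers, y is the line along which they close (so a half turn about z gives the same grasp; the last joint's range is limited). The gripper opens to 93 mm and grips with 3 to 60 N. Pads are 15 mm wide; open, the fingers measure 128 mm over their backs; the gripper's body (75 mm by 188 mm) begins 65 mm behind the grasp point.
Start: joints at [1.146, 0.599, -0.003, 1.599, 0.002, 0.943, -0.08], TCP at [0.247, -0.682, 0.216] pointing down, gripper open.
Joint ranges: [-2.57, 2.57], [-0.35, 1.97], [-1.29, 1.29], [0.11, 2.56], [-1.05, 4.19], [0.11, 1.86], [-2.63, 2.63]. Speed limits (rad/s): [2.22, 2.22, 3.01, 3.01, 3.14, 3.14, 3.14].

## Interface

Orientations are given as [roll, pitch, yaw] about the fixed x, y, z axes, in that order (R = Rz(yaw) Ry(pitch) Rx(roll)).
In Python, from cell import bot gives the robot as it stands.
- The arm moves only by the shell command python3 -m jog 'ROWS' [OPENING] [FORCE]. ROWS is JSON, a list of rows, each an object of numbers: "x", "y", "z": the shift along the tool's x, y, z in mm; "turn": the turn about the tool's z in degrees. A call has 1 to 5 rows; each row is the pose to reach, as a shift and turn from the pose commanded when the call began, along the tool's axes at that moment; what a row does not reach only later rows make up. A row lasts 1/10 s, in which the tool goes at most 50 mm and 8.59 degrees, less where a joint would pass 70% of its speed; a pose out of reach is approached as far as the arm can. A call with a gripper value outside its range is refused whole. OPENING is the finger opening in mm, from 0 to 93, set as the call begins (- or left out, the last holds). The fingers move at their own pace and stop on an object; FORCE is the grip in N (left out, the last holds). Time passes only in rows, so rows that repeat a pose let the fingers close. It gives the time, the measured TCP pose, the force, the opening and the grip force at its end, in the units of the state.
- bot.get_state(): the state, without advancing time (a new reading comes with each control period).
- bot.camera(name): name is "scene" or "top" or "wrist"; returns the picture (400x640x3 uint8, red, green, blue); there is no depth.
- bot.camera_info(name): a dict with "fovy" (degrees; the focal length in pixels is half the picture's height over the tangent of half this angle, whatever the lens; pixels are square), "cx", "cy" (the principal point, pixels), "k1" (the pictures are not rectified: a ray, as slopes to the right and down, at radius r is drawn at 1 + k1 r^2 times it, then the intrinsics apply), "R" (3x3) and "t" (3): a world point X has camera coordinates R X + t. Camera axes: x right, y down, z forward; pixel columns grow to the right and rows downward; lengths in m; the calibration is good to about 2 mm. A picture is of the moment at which its call begins: read the wrist's pose just before it. camera_info takes no time and is no camera call; for the wrist camera it gives the pose at the moment of the call.
- bot.job_done(): hands the job in; it is judged then, once.
The state is a dict: "time_s": time; "joints": joint angles; "joint_velocities": joint speeds; "joint_torque": joint torques, N m; "tool_pos": TCP position; "tcp_rot": TCP orientation; "force": force on the tool from outside, world axes, zero at the start; "wrist_torque": the same for the moment, N m; "opening": finger opening in m; "grip_force": force on a finger pad.
Only numpy, scipy, OpenCV 4.12 (cv2) and the standard library are available. Lean on these libraries where they do the work, as an engineer would, in place of code of your own. Each camera call takes 0.05 s, during which the arm holds its last target. There are 200 camera calls.

## Task

Move the four capped tubes from the block heater into the empty pink rack in reverse order, because the colleague across the bench will read the rack from her side: seen from the robot, the tube at the left end of the heater goes into the rightmost well of the rack, the next one into the second well from the right, and so on. Leave every tube upright, right down in its well and let go, and do not disturb the bottle, the tip box or the yellow rack.

Things in the scene. Friction and masses are not known exactly. Their poses are not given: they have to be found in the camera images.
- tube_tall: the longest tube: sample tube, white body 30 mm across, tapered foot (18 mm across, full width 16 mm up), orange flat round cap 35 mm across and 18 mm high; 116 mm high over all. Loose, under 0.1 kg, upright in a heater block at the start. Origin: centre of its underside, z up along the tube. Grip it by the cap from above.
- tube_short: the shortest tube, otherwise like the tall one: sample tube, white body 30 mm across, tapered foot (18 mm across, full width 16 mm up), orange flat round cap 35 mm across and 18 mm high; 88 mm high over all. Loose, under 0.1 kg, upright in a heater block at the start. Origin: centre of its underside, z up along the tube. Grip it by the cap from above.
- tube_narrow: dropper-like: sample tube, white body 30 mm across, tapered foot (18 mm across, full width 16 mm up), orange thin cap only 18 mm across and 24 mm high, on a shoulder that narrows over 13 mm below the cap; 108 mm high over all. Loose, under 0.1 kg, upright in a heater block at the start. Origin: centre of its underside, z up along the tube. Grip it by the cap from above.
- tube_wide: mushroom-like: sample tube, white body 30 mm across, tapered foot (18 mm across, full width 16 mm up), orange wide disc cap 42 mm across and 18 mm high; 98 mm high over all. Loose, under 0.1 kg, upright in a heater block at the start. Origin: centre of its underside, z up along the tube. Grip it by the cap from above.
- heater: block heater: fixed low white base, 84 (x) x 300 mm, 30 mm high, with four aluminium blocks in a row on it at y = +81, +27, -27, -81 mm and x = 0, and a grey control panel at y = 124 to 172 mm, 52 mm high. Origin: on the bench under the middle of the row. Its y axis points to the robot's left (+y), within 0.2 rad. It stands in front of or behind the rack.
- block_a: the heater block that holds tube_tall at the start (its place in the row varies): one of four alike aluminium blocks, 50 x 50 x 55 mm, fixed. Round well in its top, 35 mm across, 45 mm deep: floor 10 mm above the origin. Origin: centre of its underside, 30 mm above the bench.
- block_b: the heater block that holds tube_short at the start (its place in the row varies): one of four alike aluminium blocks, 50 x 50 x 55 mm, fixed. Round well in its top, 35 mm across, 45 mm deep: floor 10 mm above the origin. Origin: centre of its underside, 30 mm above the bench.
- block_c: the heater block that holds tube_narrow at the start (its place in the row varies): one of four alike aluminium blocks, 50 x 50 x 55 mm, fixed. Round well in its top, 35 mm across, 45 mm deep: floor 10 mm above the origin. Origin: centre of its underside, 30 mm above the bench.
- block_d: the heater block that holds tube_wide at the start (its place in the row varies): one of four alike aluminium blocks, 50 x 50 x 55 mm, fixed. Round well in its top, 35 mm across, 45 mm deep: floor 10 mm above the origin. Origin: centre of its underside, 30 mm above the bench.
- rack: pink plastic tube rack, empty at the start, fixed: 60 (x) x 226 x 55 mm high. Four round wells in its top, 35 mm across, 45 mm deep, rims bevelled 3 mm, at y = +81, +27, -27, -81 mm and x = 0; well floors 10 mm above the origin. Origin: on the bench under its centre. Its y axis points to the robot's left (+y), within 0.2 rad.
- bottle: bystander: reagent bottle, 64 mm across and 140 mm high, loose; origin at the centre of its underside. Stands to the robot's right of the work.
- tip_box: bystander: closed blue box of pipette tips, 85 x 122 mm and 58 mm high, loose; origin at the centre of its underside. To the robot's left of the work.
- microrack: bystander: low yellow rack, 70 x 160 mm and 28 mm high, loose; origin at the centre of its underside. To the robot's right of the work.
Mind the look-alikes: they are no part of the job. Leave any brown or turquoise look-alike of the tube_short alone.

How it is judged:
At the end, for the whole second after the job is handed in: Each tube is in the well of the pink rack whose place in the row is the reverse of its starting place in the heater (foot within 12 mm of the well centre along each rack axis), its foot within 6 mm of the well floor, leaning less than 0.2 rad, and at rest (slower than 20 mm/s and 0.5 rad/s) (((y of block_a in the frame of heater between 0.071 and 0.091 m and y of tube_tall in the frame of rack between -0.093 and -0.069 m) or (y of block_a in the frame of heater between 0.017 and 0.037 m and y of tube_tall in the frame of rack between -0.039 and -0.015 m) or (y of block_a in the frame of heater between -0.037 and -0.017 m and y of tube_tall in the frame of rack between 0.015 and 0.039 m) or (y of block_a in the frame of heater between -0.091 and -0.071 m and y of tube_tall in the frame of rack between 0.069 and 0.093 m)) and x of tube_tall in the frame of rack between -0.012 and 0.012 m and z of each of tube_tall, tube_short, tube_narrow, tube_wide in the frame of rack below 0.016 m and angle between each of tube_tall, tube_short, tube_narrow, tube_wide's own z axis and vertical below 0.2 rad and linear speed of each of tube_tall, tube_short, tube_narrow, tube_wide below 0.02 m/s and angular speed of each of tube_tall, tube_short, tube_narrow, tube_wide below 0.5 rad/s and ((y of block_b in the frame of heater between 0.071 and 0.091 m and y of tube_short in the frame of rack between -0.093 and -0.069 m) or (y of block_b in the frame of heater between 0.017 and 0.037 m and y of tube_short in the frame of rack between -0.039 and -0.015 m) or (y of block_b in the frame of heater between -0.037 and -0.017 m and y of tube_short in the frame of rack between 0.015 and 0.039 m) or (y of block_b in the frame of heater between -0.091 and -0.071 m and y of tube_short in the frame of rack between 0.069 and 0.093 m)) and x of tube_short in the frame of rack between -0.012 and 0.012 m and ((y of block_c in the frame of heater between 0.071 and 0.091 m and y of tube_narrow in the frame of rack between -0.093 and -0.069 m) or (y of block_c in the frame of heater between 0.017 and 0.037 m and y of tube_narrow in the frame of rack between -0.039 and -0.015 m) or (y of block_c in the frame of heater between -0.037 and -0.017 m and y of tube_narrow in the frame of rack between 0.015 and 0.039 m) or (y of block_c in the frame of heater between -0.091 and -0.071 m and y of tube_narrow in the frame of rack between 0.069 and 0.093 m)) and x of tube_narrow in the frame of rack between -0.012 and 0.012 m and ((y of block_d in the frame of heater between 0.071 and 0.091 m and y of tube_wide in the frame of rack between -0.093 and -0.069 m) or (y of block_d in the frame of heater between 0.017 and 0.037 m and y of tube_wide in the frame of rack between -0.039 and -0.015 m) or (y of block_d in the frame of heater between -0.037 and -0.017 m and y of tube_wide in the frame of rack between 0.015 and 0.039 m) or (y of block_d in the frame of heater between -0.091 and -0.071 m and y of tube_wide in the frame of rack between 0.069 and 0.093 m)) and x of tube_wide in the frame of rack between -0.012 and 0.012 m); the robot touches nothing.
It fails at once if the bottle is shifted by more than 20 mm or tipped over (distance of bottle from where it was at the start of the episode above 0.02 m or angle between bottle's own z axis and vertical above 0.3 rad).
It fails at once if the tip box is shifted by more than 20 mm or tipped over (distance of tip_box from where it was at the start of the episode above 0.02 m or angle between tip_box's own z axis and vertical above 0.3 rad).
It fails at once if the microrack is shifted by more than 20 mm or tipped over (distance of microrack from where it was at the start of the episode above 0.02 m or angle between microrack's own z axis and vertical above 0.3 rad).
It also fails if it takes over 109 s, if anything falls off the work surface, if the arm or the gripper's body presses on something with over 40 N, if the wrist force passes 120 N, or if a joint passes its speed limit or range.

## Working session

There is one attempt and no reset: what is moved stays moved. The work goes in short steps, Python scripts to look and compute and a shell command to move; the robot and the scene stay as the last step left them, time stands still between calls to the robot, and variables do not carry over. Pictures are saved under pics/ and viewed, at most 14 in all, crops included, and the job is handed in when it is done.

```bash
mkdir -p pics; ls; python3 - <<'E'
from cell import bot
import cv2
for n in ("scene","top","wrist"):
    i=bot.camera_info(n); im=bot.camera(n)
    cv2.imwrite(f"pics/{n}0.png",im[:,:,::-1]); print(n,i)
s=bot.get_state(); print(s['time_s'],s['tool_pos'],s['tcp_rot'])
E
```

```text
pics
scene {'fovy': 54.0608543649711, 'cx': 317.6360518276089, 'cy': 198.6982454299269, 'k1': -0.0485548460845853, 'R': array([[ 0.53641473,  0.84385185,  0.01316394],
       [ 0.60022225, -0.37048774, -0.70885266],
       [-0.59328955,  0.3881403 , -0.70523374]]), 't': array([-0.34208223, -0.34376318,  1.59426854])}
top {'fovy': 57.65498884995476, 'cx': 320.1117584020987, 'cy': 197.74567304827445, 'k1': -0.04514471750199576, 'R': array([[-0.02174476, -0.9996664 , -0.01393721],
       [-0.99292008,  0.02322213, -0.11649228],
       [ 0.11677707,  0.01130543, -0.9930938 ]]), 't': array([0.03297782, 0.64531075, 1.04268031])}
wrist {'fovy': 59.232485375104034, 'cx': 322.6532361830384, 'cy': 195.38866671749864, 'k1': 0.0017874380174110508, 'R': array([[ 0.34105182, -0.9400424 , -0.00198682],
       [-0.89641515, -0.32585861,  0.30042646],
       [-0.28306103, -0.10067997, -0.95380291]]), 't': array([-0.72341178, -0.03576523,  0.39263855])}
0.15 [ 0.24694354 -0.68126249  0.21505887] [-3.14041918e+00  1.68334619e-04  3.47881523e-01]
```

View pics/top0.png

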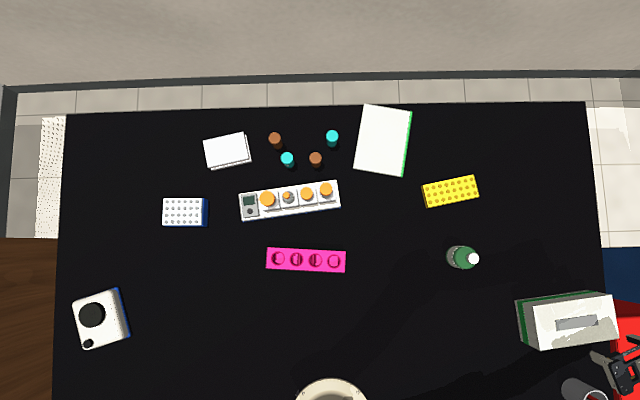

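View pics/scene0.png

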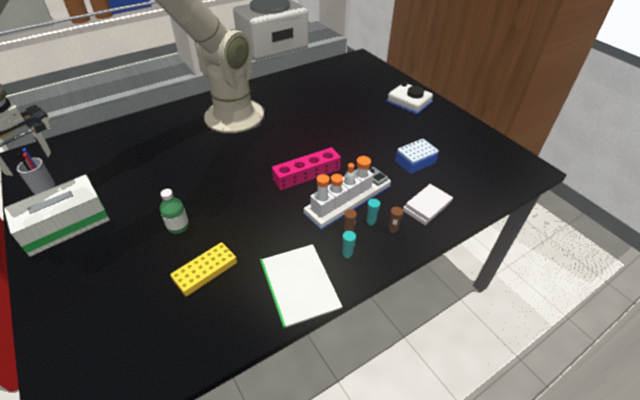

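The top view shows the heater with orange caps at about (267,199), (288,197), (307,193) and (326,189), and the pink rack at about (306,260). The brown and turquoise look-alikes are behind the heater at (275,139), (287,159), (316,158) and (332,138), so I'll leave those alone. The bottle is at (463,257), the yellow rack at (450,190) and the tip box at (185,212).

```bash
cat > h.py <<'E'
from cell import bot
import cv2, numpy as np
def KD(i):
    f=200/np.tan(np.radians(i['fovy']/2))
    return np.array([[f,0,i['cx']],[0,f,i['cy']],[0,0,1]]), np.array([i['k1'],0,0,0,0])
def ray(i,p):
    K,D=KD(i); n=cv2.undistortPoints(np.array([[p]],float),K,D)[0,0]
    return -i['R'].T@i['t'], i['R'].T@np.array([n[0],n[1],1])
def plane(i,p,z):
    o,d=ray(i,p); return o+d*(z-o[2])/d[2]
def tri(i,p,j,q):
    a,u=ray(i,p); b,v=ray(j,q); s=np.linalg.lstsq(np.c_[u,-v],b-a,rcond=None)[0]
    A,B=a+s[0]*u,b+s[1]*v; return (A+B)/2,np.linalg.norm(A-B)
def proj(i,X):
    K,D=KD(i); return cv2.projectPoints(np.array([X],float),cv2.Rodrigues(i['R'])[0],i['t'],K,D)[0][0,0]
def blobs(im,lo,hi,amin=20,open_=0):
    m=cv2.inRange(cv2.cvtColor(im,cv2.COLOR_RGB2HSV),lo,hi)
    if open_: m=cv2.morphologyEx(m,cv2.MORPH_OPEN,np.ones((open_,open_)))
    c=[k for k in cv2.findContours(m,cv2.RETR_EXTERNAL,cv2.CHAIN_APPROX_NONE)[0] if cv2.contourArea(k)>amin]
    return sorted(c,key=lambda k:k[:,0,0].mean()),m
OR=((8,140,120),(22,255,255)); PK=((150,100,60),(175,255,255))
def cen(k): M=cv2.moments(k); return M['m10']/M['m00'],M['m01']/M['m00']
E
python3 - <<'E'
from h import *
I={n:bot.camera_info(n) for n in("top","scene")}
T={n:bot.camera(n) for n in I}
b={n:[k for k in blobs(T[n],*OR,15)[0]] for n in I}
for n in I: print(n,[(np.round(cen(k),1),cv2.contourArea(k)) for k in b[n]])
for n in I:
    c=[k for k in blobs(T[n],*PK,100)[0]]
    k=max(c,key=cv2.contourArea); print(n,cv2.minAreaRect(k),cen(k))
    if n=="top":
        print([np.round(plane(I[n],p,.055),3) for p in cv2.boxPoints(cv2.minAreaRect(k))], plane(I[n],cen(k),.05))
h=list(reversed(b["scene"]))
for p in b["top"]:
    for q in h:
        X,e=tri(I["top"],cen(p),I["scene"],cen(q))
        if e<.012: print(np.round(cen(p)),np.round(cen(q)),X.round(4),round(e,4))
t=cv2.resize(T["top"][170:285,225:365],None,fx=5,fy=5,interpolation=2)[:,:,::-1]; cv2.imwrite("pics/c1.png",t)
t=cv2.resize(T["scene"][140:230,260:400],None,fx=5.5,fy=5.5,interpolation=2)[:,:,::-1]; cv2.imwrite("pics/c2.png",t)
E
```

```text
top [(array([266.9, 198.2]), 153.0), (array([274.1, 137.6]), 90.0), (array([285.9, 195. ]), 27.0), (array([306.1, 193.2]), 101.0), (array([314.9, 157.4]), 97.5), (array([325.5, 188.9]), 108.0)]
scene [(array([322.8, 180.1]), 112.0), (array([336.3, 179. ]), 100.0), (array([350.3, 213.7]), 53.0), (array([350.5, 166.7]), 37.0), (array([363.3, 161.6]), 136.5), (array([396.5, 210.7]), 54.0)]
top ((305.2381591796875, 259.5939636230469), (79.88337707519531, 22.426719665527344), 3.094058036804199) (305.355119825708, 259.572192513369)
[array([0.442, 0.182, 0.055]), array([0.506, 0.178, 0.055]), array([ 0.489, -0.052,  0.055]), array([ 0.426, -0.047,  0.055])] [0.46570947 0.06479864 0.05      ]
scene ((306.71563720703125, 167.662353515625), (26.55806541442871, 72.4210205078125), 71.96571350097656) (305.55711164084227, 167.6594159713945)
[267. 198.] [363. 162.] [0.6373 0.1627 0.1284] 0.0002
[274. 138.] [396. 211.] [0.8198 0.1476 0.0842] 0.0008
[286. 195.] [350. 167.] [0.6439 0.1094 0.1365] 0.0006
[306. 193.] [336. 179.] [0.6499 0.0556 0.1175] 0.0007
[315. 157.] [350. 214.] [0.7585 0.0305 0.082 ] 0.0002
[326. 189.] [323. 180.] [0.6571 0.0023 0.1442] 0.0003
```

View pics/c2.png

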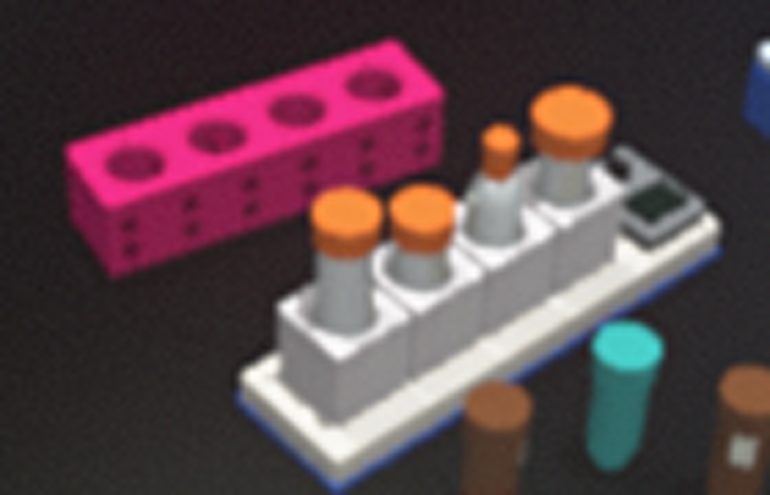

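View pics/c1.png

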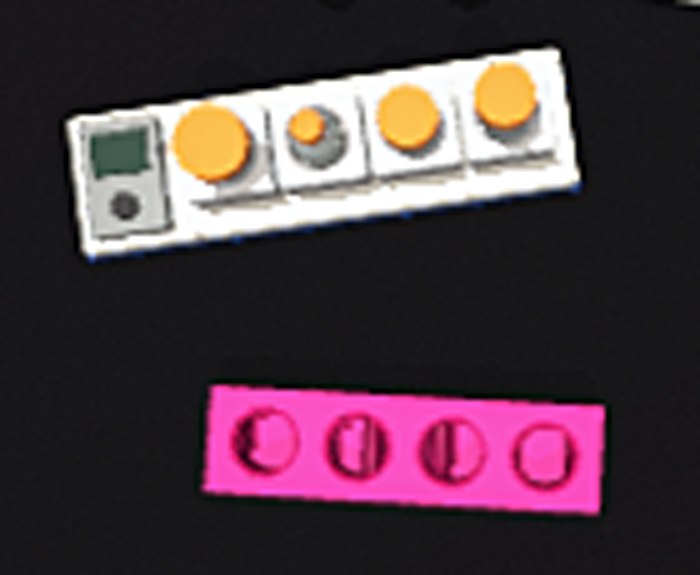

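The crop settles the order from left to right as seen from the robot: wide, narrow, short, tall. The cap heights of 0.128, 0.137, 0.118 and 0.144 fit the given sizes with feet at z = 0.04. The orange-like brown blobs at (274,138) and (315,157) are look-alikes. I'll lift clear first, then go above the scene for one close look.

```bash
cat >> h.py <<'E'
from scipy.spatial.transform import Rotation as Ro
def go(X,yaw=None):
    s=bot.get_state(); r=s['tcp_rot']; M=Ro.from_euler('xyz',r).as_matrix()
    d=M.T@(np.array(X)-s['tool_pos'])*1000
    t=0 if yaw is None else -np.degrees((yaw-r[2]+np.pi)%(2*np.pi)-np.pi)
    print("shift",d.round(1),"turn",round(t,1))
E
python3 -m jog '[{"z":-50},{"z":-100},{"z":-150},{"z":-150}]'
python3 -c "
from h import *
go([.56,.07,.36],1.66)"
```

```text
shift [ 550.3 -599.8 -144.3] turn -75.2schema error: expected keys x, y, z, turn
```

```bash

python3 -m jog '[{"x":0,"y":0,"z":-50,"turn":0},{"x":0,"y":0,"z":-100,"turn":0},{"x":0,"y":0,"z":-145,"turn":0},{"x":33,"y":-36,"z":-145,"turn":0},{"x":66,"y":-72,"z":-145,"turn":0}]'
python3 -m jog '[{"x":33,"y":-36,"z":0,"turn":0},{"x":66,"y":-72,"z":0,"turn":0},{"x":99,"y":-108,"z":0,"turn":0},{"x":132,"y":-144,"z":0,"turn":0},{"x":165,"y":-180,"z":0,"turn":0}]'
python3 -m jog '[{"x":33,"y":-36,"z":0,"turn":0},{"x":66,"y":-72,"z":0,"turn":0},{"x":99,"y":-108,"z":0,"turn":0},{"x":132,"y":-144,"z":0,"turn":0},{"x":165,"y":-180,"z":0,"turn":0}]'
python3 -c "
from h import *
go([.56,.07,.36],1.66)"
```

```text
time_s: 0.75
tool_pos: [0.2845, -0.5916, 0.362]
tcp_rot: [3.139, -0.0, 0.345]
force: [0.6, -0.3, 0.0]
opening: 0.0929
grip_force: 0.0
time_s: 1.25
tool_pos: [0.3787, -0.364, 0.3609]
tcp_rot: [3.141, -0.0, 0.348]
force: [0.7, -0.3, -0.3]
opening: 0.093
grip_force: 0.0
time_s: 1.75
tool_pos: [0.4724, -0.1386, 0.361]
tcp_rot: [3.141, -0.0, 0.348]
force: [0.8, 0.1, 0.4]
opening: 0.0931
grip_force: 0.0
shift [ 153.4 -166.3    1. ] turn -75.2
```

```bash

python3 -m jog '[{"x":33,"y":-36,"z":0,"turn":0},{"x":66,"y":-72,"z":0,"turn":0},{"x":99,"y":-108,"z":0,"turn":0},{"x":132,"y":-144,"z":0,"turn":0},{"x":153,"y":-166,"z":0,"turn":-8}]'
python3 -m jog '[{"x":0,"y":0,"z":0,"turn":-8},{"x":0,"y":0,"z":0,"turn":-16},{"x":0,"y":0,"z":0,"turn":-24},{"x":0,"y":0,"z":0,"turn":-32},{"x":0,"y":0,"z":0,"turn":-40}]' >/dev/null
python3 -m jog '[{"x":0,"y":0,"z":0,"turn":-8},{"x":0,"y":0,"z":0,"turn":-16},{"x":0,"y":0,"z":0,"turn":-24},{"x":0,"y":0,"z":0,"turn":-27},{"x":0,"y":0,"z":0,"turn":-27}]'
python3 -c "
from h import *
i=bot.camera_info('wrist'); im=bot.camera('wrist'); cv2.imwrite('pics/w1.png',im[:,:,::-1])
for k in blobs(im,*OR,80)[0]: print('cap',np.round(cen(k),1),cv2.contourArea(k))
cs,m=blobs(im,*PK,500); k=max(cs,key=cv2.contourArea); print('rack',cv2.minAreaRect(k),[plane(i,p,.055).round(4) for p in cv2.boxPoints(cv2.minAreaRect(k))])
"
```

```text
time_s: 2.25
tool_pos: [0.56, 0.0718, 0.3608]
tcp_rot: [-3.141, -0.001, 0.491]
force: [0.6, -0.0, -0.5]
opening: 0.0931
grip_force: 0.0
time_s: 3.25
tool_pos: [0.5593, 0.0675, 0.3606]
tcp_rot: [-3.141, -0.0, 1.657]
force: [-0.6, 0.4, -1.3]
opening: 0.0935
grip_force: 0.0
cap [398.8 176.1] 660.0
cap [402.4 227.3] 778.0
cap [403.1 132.9] 202.5
cap [403.7  81.4] 1234.0
cap [470.5 195.6] 455.5
cap [541.  108.4] 572.0
rack ((255.0692138671875, 140.44615173339844), (53.08686828613281, 168.3151397705078), 7.125016689300537) [array([ 0.4175, -0.0479,  0.055 ]), array([0.4441, 0.1799, 0.055 ]), array([0.5104, 0.1779, 0.055 ]), array([ 0.4938, -0.0516,  0.055 ])]
```

View pics/w1.png

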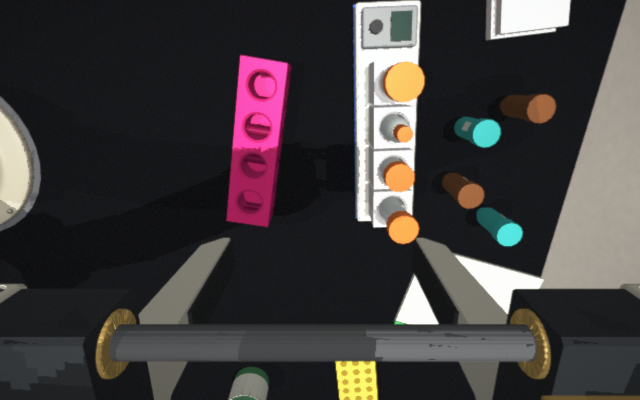

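The wrist view shows the rack wells at about (263,85), (257,126), (254,163) and (250,201), and the caps at (404,81) wide, (403,133) narrow, (399,176) short and (402,227) tall. Next I'll cast rays for both rows and fit them with the 54 mm pitch.

```bash

python3 - <<'E'
from h import *
i=bot.camera_info('wrist'); im=cv2.imread('pics/w1.png')[:,:,::-1]
for p,z in zip([(403.7,81.4),(403.1,132.9),(398.8,176.1),(402.4,227.3)],[.138,.148,.128,.156]):
    print('cap',plane(i,p,z-.006).round(4))
W=np.array([plane(i,p,.055)[:2] for p in [(263,85),(257,126),(254,163),(250,201)]]); print(W.round(4))
v=W[0]-W[3]; print('mean',W.mean(0),'yaw',np.arctan2(-v[0],v[1]),'len',np.linalg.norm(v))
it=bot.camera_info('top'); tp=cv2.imread('pics/top0.png')[:,:,::-1]
W2=np.array([plane(it,(225+x/5,170+y/5),.055)[:2] for x,y in[(266,441),(357,446),(453,451),(545,456)]])
v=W2[0]-W2[3]; print(W2.round(4),'mean',W2.mean(0),'yaw',np.arctan2(-v[0],v[1]),'len',np.linalg.norm(v))
print('wrist rays per rack corner (face)', i['t'])
cv2.imwrite('pics/w1c.png',cv2.resize(im[40:240,215:445],None,fx=3,fy=3,interpolation=2)[:,:,::-1])
E
```

```text
cap [0.6383 0.1627 0.132 ]
cap [0.6437 0.1093 0.142 ]
cap [0.6512 0.056  0.122 ]
cap [0.6577 0.0021 0.15  ]
[[ 0.4754  0.1452]
 [ 0.4692  0.0924]
 [ 0.4665  0.0418]
 [ 0.4623 -0.0137]]
mean [0.4683562  0.06640529] yaw -0.08237876293367767 len 0.15944553938516473
[[ 0.4714  0.1427]
 [ 0.4675  0.0903]
 [ 0.4636  0.0351]
 [ 0.4596 -0.0177]] mean [0.46553889 0.06261455] yaw -0.07353933344827847 len 0.16081486225649322
wrist rays per rack corner (face) [-0.56270995 -0.05879207  0.53653688]
```

View pics/w1c.png

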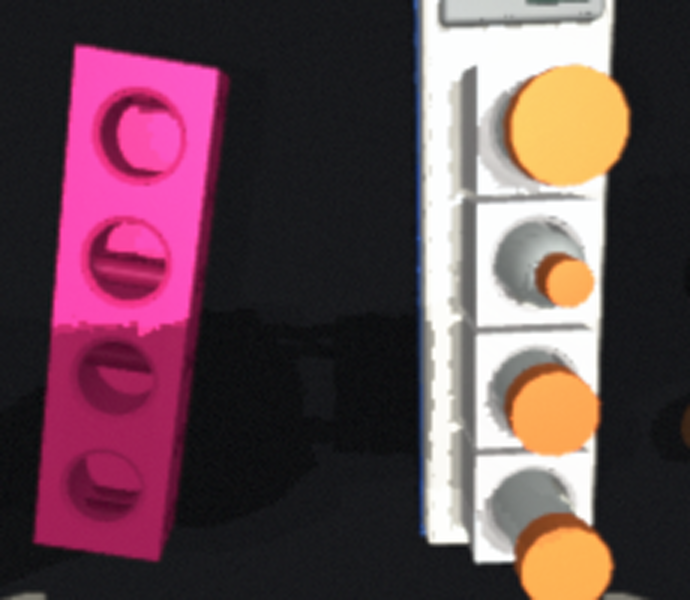

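Both views agree to about 2 mm. The rack centre is about (0.467, 0.064) with yaw −0.075, and the row pitches come out near 54 mm. I'll start with the tall tube, which goes into the leftmost well.

```bash

python3 -m jog '[{"x":-25,"y":31,"z":0,"turn":0},{"x":-50,"y":62,"z":0,"turn":0},{"x":-74,"y":92,"z":0,"turn":0},{"x":-74,"y":92,"z":50,"turn":0},{"x":-74,"y":92,"z":100,"turn":0}]' 93 20
python3 -c "
from h import *
go([.6574,.0022,.147])
i=bot.camera_info('wrist'); im=bot.camera('wrist'); cv2.imwrite('pics/w2.png',im[:,:,::-1])
for k in blobs(im,*OR,300)[0]: print('cap',np.round(cen(k),1),cv2.contourArea(k),[plane(i,cen(k),z).round(4)[:2] for z in (.122,.15)])"
```

```text
time_s: 3.8
tool_pos: [0.6589, 0.0011, 0.2601]
tcp_rot: [3.139, 0.0, 1.653]
force: [-0.6, 0.4, -0.9]
opening: 0.0933
grip_force: 0.0
shift [  1.2  -1.8 113.1] turn 0
cap [315.   51.3] 425.5 [array([0.6438, 0.1108]), array([0.6445, 0.1085])]
cap [318.5 121.4] 1224.0 [array([0.651 , 0.0554]), array([0.651 , 0.0582])]
cap [321.4 192.3] 1289.0 [array([ 0.6586, -0.0077]), array([0.6579, 0.0008])]
cap [425.1 153.2] 810.5 [array([0.7469, 0.0356]), array([0.7381, 0.0402])]
cap [516.6  27.8] 1132.0 [array([0.8024, 0.1413]), array([0.7886, 0.1362])]
```

View pics/w2.png

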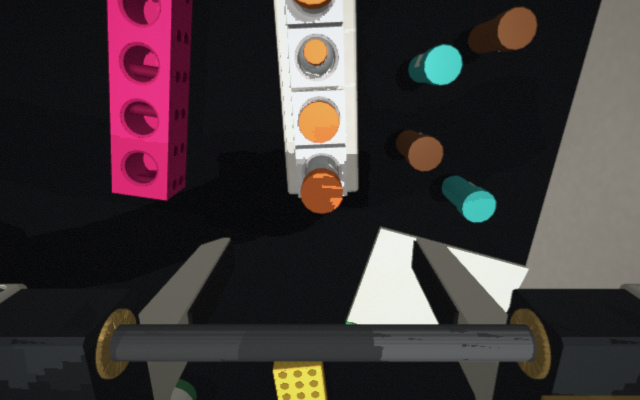

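The tall cap at (321,192) sits midway between the fingers, and its position agrees to 1.5 mm. I'll descend and grip.

```bash

python3 -m jog '[{"x":0,"y":-1,"z":45,"turn":0},{"x":0,"y":-1,"z":90,"turn":0},{"x":0,"y":-1,"z":113,"turn":0},{"x":0,"y":-1,"z":113,"turn":0}]'
python3 -m jog '[{"x":0,"y":0,"z":0,"turn":0},{"x":0,"y":0,"z":0,"turn":0},{"x":0,"y":0,"z":0,"turn":0},{"x":0,"y":0,"z":0,"turn":0},{"x":0,"y":0,"z":0,"turn":0}]' 20 20
python3 -m jog '[{"x":0,"y":0,"z":0,"turn":0},{"x":0,"y":0,"z":0,"turn":0},{"x":0,"y":0,"z":-20,"turn":0},{"x":0,"y":0,"z":-40,"turn":0},{"x":0,"y":0,"z":-40,"turn":0}]'
python3 -c "
from h import *
go([.4731,.1448,.147])"
```

```text
time_s: 4.25
tool_pos: [0.6548, 0.0015, 0.1453]
tcp_rot: [-3.136, 0.0, 1.656]
force: [0.5, -0.7, 0.6]
opening: 0.093
grip_force: 0.0
time_s: 4.75
tool_pos: [0.6567, 0.0018, 0.1485]
tcp_rot: [3.141, 0.0, 1.657]
force: [0.8, 0.2, 0.5]
opening: 0.058
grip_force: 0.0
time_s: 5.25
tool_pos: [0.6577, 0.0022, 0.1901]
tcp_rot: [3.138, -0.0, 1.657]
force: [0.8, 0.3, 0.6]
opening: 0.0208
grip_force: 0.0
shift [ 157.9 -171.9   42.4] turn 0
```

The fingers close slowly, at about 70 mm/s, and I lifted before they had closed. I'll reopen, go back down and wait longer.

```bash

python3 -m jog '[{"x":0,"y":0,"z":-20,"turn":0},{"x":0,"y":0,"z":-20,"turn":0},{"x":0,"y":0,"z":-20,"turn":0},{"x":0,"y":0,"z":-20,"turn":0},{"x":0,"y":0,"z":-20,"turn":0}]' 66
python3 -c "
from h import *
i=bot.camera_info('wrist'); im=bot.camera('wrist'); cv2.imwrite('pics/w3.png',im[:,:,::-1])
for k in blobs(im,*OR,300)[0]: print('cap',np.round(cen(k),1),cv2.contourArea(k),[plane(i,cen(k),z).round(4)[:2] for z in (.122,.15)])
go([.6574,.0015,.147])"
```

```text
time_s: 5.75
tool_pos: [0.656, 0.0018, 0.2066]
tcp_rot: [-3.14, -0.0, 1.657]
force: [-0.2, 0.1, 0.2]
opening: 0.0563
grip_force: 0.0
cap [295.1 391.9] 446.0 [array([ 0.6462, -0.1834]), array([ 0.6465, -0.1536])]
cap [319.4  45.1] 671.0 [array([0.6439, 0.1111]), array([0.6444, 0.1083])]
cap [322.9 130.2] 1799.0 [array([0.651 , 0.0553]), array([0.6508, 0.0587])]
cap [323.6 214.6] 2093.0 [array([ 0.6571, -0.0086]), array([0.6562, 0.0019])]
cap [447.3 167. ] 1179.0 [array([0.7446, 0.0365]), array([0.734, 0.042])]
cap [560.1  20.4] 1614.5 [array([0.799 , 0.1393]), array([0.7824, 0.1334])]
shift [-0.4  1.4 59.8] turn 0
```

```bash

python3 -m jog '[{"x":0,"y":1,"z":30,"turn":0},{"x":0,"y":1,"z":60,"turn":0},{"x":0,"y":1,"z":60,"turn":0}]' >/dev/null
python3 -m jog '[{"x":0,"y":0,"z":0,"turn":0},{"x":0,"y":0,"z":0,"turn":0},{"x":0,"y":0,"z":0,"turn":0},{"x":0,"y":0,"z":0,"turn":0},{"x":0,"y":0,"z":0,"turn":0}]' 10 20
python3 -m jog '[{"x":0,"y":0,"z":0,"turn":0},{"x":0,"y":0,"z":0,"turn":0},{"x":0,"y":0,"z":0,"turn":0},{"x":0,"y":0,"z":0,"turn":0}]'
```

```text
time_s: 6.6
tool_pos: [0.6579, 0.0019, 0.1486]
tcp_rot: [3.14, 0.0, 1.657]
force: [0.5, 0.1, 3.9]
opening: 0.0341
grip_force: 20.0
time_s: 7.0
tool_pos: [0.658, 0.002, 0.1486]
tcp_rot: [3.14, 0.0, 1.657]
force: [-0.6, -0.1, 5.9]
opening: 0.0342
grip_force: 20.0
```

Gripped: 34 mm opening and 20 N. Now I'll lift and carry it over the leftmost well.

```bash

python3 -m jog '[{"x":0,"y":0,"z":-30,"turn":0},{"x":0,"y":0,"z":-70,"turn":0},{"x":0,"y":0,"z":-110,"turn":0},{"x":0,"y":0,"z":-110,"turn":0}]'
python3 -m jog '[{"x":30,"y":-32,"z":0,"turn":0},{"x":62,"y":-67,"z":0,"turn":0},{"x":94,"y":-102,"z":0,"turn":0},{"x":126,"y":-137,"z":0,"turn":0},{"x":158,"y":-172,"z":0,"turn":0}]'>/dev/null
python3 -m jog '[{"x":0,"y":0,"z":30,"turn":0},{"x":0,"y":0,"z":60,"turn":0},{"x":0,"y":0,"z":60,"turn":0},{"x":0,"y":0,"z":60,"turn":0}]'
python3 -c "
from h import *
go([.4731,.1448,.1186])
im=bot.camera('wrist'); cv2.imwrite('pics/w4.png',im[:,:,::-1])
"
```

```text
time_s: 7.4
tool_pos: [0.6598, 0.0028, 0.2632]
tcp_rot: [3.134, -0.0, 1.657]
force: [0.8, -0.3, -1.2]
opening: 0.0338
grip_force: 20.0
time_s: 8.3
tool_pos: [0.4722, 0.1446, 0.1976]
tcp_rot: [-3.14, 0.0, 1.657]
force: [0.5, 0.2, -0.4]
opening: 0.0342
grip_force: 20.0
shift [ 0.2  1.  79. ] turn 0
```

View pics/w4.png

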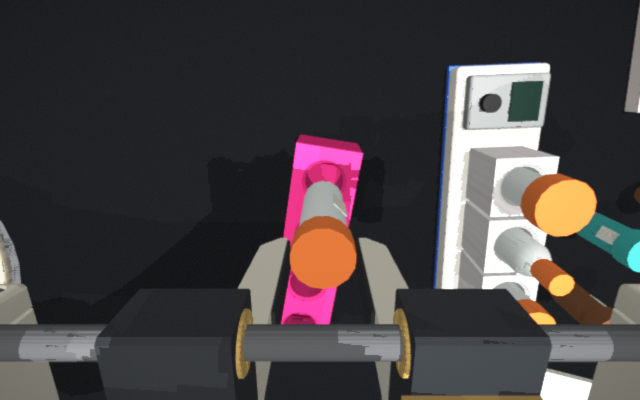

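The tall tube hangs upright above the leftmost well (rim near (325,180)), and the camera offset matches the plan. I'll lower it and watch the force.

```bash

python3 -m jog '[{"x":0,"y":1,"z":20,"turn":0},{"x":0,"y":1,"z":40,"turn":0},{"x":0,"y":1,"z":50,"turn":0},{"x":0,"y":1,"z":50,"turn":0}]'
python3 -m jog '[{"x":0,"y":0,"z":10,"turn":0},{"x":0,"y":0,"z":20,"turn":0},{"x":0,"y":0,"z":28,"turn":0},{"x":0,"y":0,"z":28,"turn":0}]'
```

```text
time_s: 8.75
tool_pos: [0.4735, 0.1444, 0.1475]
tcp_rot: [-3.141, 0.0, 1.657]
force: [0.1, 0.8, 0.0]
opening: 0.034
grip_force: 20.0
time_s: 9.15
tool_pos: [0.473, 0.1445, 0.1188]
tcp_rot: [-3.14, 0.0, 1.657]
force: [0.1, 0.6, -1.7]
opening: 0.0339
grip_force: 20.0
```

```bash

python3 -m jog '[{"x":0,"y":0,"z":0,"turn":0},{"x":0,"y":0,"z":0,"turn":0},{"x":0,"y":0,"z":0,"turn":0},{"x":0,"y":0,"z":0,"turn":0},{"x":0,"y":0,"z":0,"turn":0}]' 66
python3 -m jog '[{"x":0,"y":0,"z":-40,"turn":0},{"x":0,"y":0,"z":-80,"turn":0},{"x":0,"y":0,"z":-120,"turn":0},{"x":0,"y":0,"z":-120,"turn":0}]' >/dev/null
python3 -m jog '[{"x":-21,"y":34,"z":0,"turn":0},{"x":-42,"y":68,"z":0,"turn":0},{"x":-63,"y":102,"z":0,"turn":0},{"x":-84,"y":136,"z":0,"turn":0},{"x":-104,"y":169,"z":0,"turn":0}]'
python3 -m jog '[{"x":0,"y":0,"z":0,"turn":0}]' >/dev/null
python3 -c "
from h import *
i=bot.camera_info('wrist'); im=bot.camera('wrist'); cv2.imwrite('pics/w5.png',im[:,:,::-1])
for k in blobs(im,*OR,300)[0]: print('cap',np.round(cen(k),1),cv2.contourArea(k),[plane(i,cen(k),z).round(4)[:2] for z in (.122,.142)])
it=bot.camera_info('top');im=bot.camera('top')
for k in blobs(im,*OR,15)[0]: print('top',np.round(cen(k),1),plane(it,cen(k),.12).round(4)[:2])
go([.6508,.0556,.119])"
```

```text
time_s: 9.65
tool_pos: [0.4736, 0.1446, 0.1199]
tcp_rot: [3.141, -0.0, 1.657]
force: [-0.4, -0.5, 0.3]
opening: 0.0648
grip_force: 0.0
time_s: 10.55
tool_pos: [0.6519, 0.0542, 0.2388]
tcp_rot: [-3.141, 0.001, 1.656]
force: [0.2, 0.6, 0.3]
opening: 0.0659
grip_force: 0.0
cap [95.4 52.5] 2188.5 [array([0.4752, 0.1452]), array([0.4873, 0.1446])]
cap [316.  122.9] 433.0 [array([0.6442, 0.1066]), array([0.6444, 0.1087])]
cap [319.6 184.8] 1345.0 [array([0.651 , 0.0558]), array([0.6507, 0.0615])]
cap [428.2 209.5] 865.5 [array([0.7457, 0.0414]), array([0.7388, 0.0481])]
cap [522.   87.4] 1201.0 [array([0.8008, 0.1463]), array([0.79  , 0.1456])]
top [266.9 198.2] [0.6384 0.1642]
top [274.2 258.5] [0.4739 0.1452]
shift [  0.5   0.5 119.3] turn 0
```

The tall tube's cap now reads (0.4745, 0.145) at z ≈ 0.12, so it is down in the leftmost well. Next is the short tube.

```bash

python3 -m jog '[{"x":0,"y":0,"z":40,"turn":0},{"x":0,"y":0,"z":80,"turn":0},{"x":0,"y":0,"z":119,"turn":0},{"x":0,"y":0,"z":119,"turn":0}]' >/dev/null
python3 -m jog '[{"x":0,"y":0,"z":0,"turn":0},{"x":0,"y":0,"z":0,"turn":0},{"x":0,"y":0,"z":0,"turn":0},{"x":0,"y":0,"z":0,"turn":0},{"x":0,"y":0,"z":0,"turn":0}]' 10 20 >/dev/null
python3 -m jog '[{"x":0,"y":0,"z":0,"turn":0},{"x":0,"y":0,"z":0,"turn":0}]'
python3 -c "
from h import *
go([.469,.0909,.089])"
```

```text
time_s: 11.85
tool_pos: [0.6515, 0.0557, 0.1219]
tcp_rot: [3.14, 0.0, 1.657]
force: [-0.4, 0.0, 7.6]
opening: 0.034
grip_force: 20.0
shift [  50.7 -178.8   32.6] turn 0
```

```bash

python3 -m jog '[{"x":0,"y":0,"z":-30,"turn":0},{"x":0,"y":0,"z":-70,"turn":0},{"x":0,"y":0,"z":-110,"turn":0},{"x":0,"y":0,"z":-110,"turn":0}]' >/dev/null
python3 -m jog '[{"x":10,"y":-35,"z":0,"turn":0},{"x":20,"y":-71,"z":0,"turn":0},{"x":31,"y":-107,"z":0,"turn":0},{"x":41,"y":-143,"z":0,"turn":0},{"x":51,"y":-179,"z":0,"turn":0}]'>/dev/null
python3 -m jog '[{"x":0,"y":0,"z":30,"turn":0},{"x":0,"y":0,"z":60,"turn":0},{"x":0,"y":0,"z":85,"turn":0},{"x":0,"y":0,"z":85,"turn":0}]'
python3 -m jog '[{"x":0,"y":0,"z":15,"turn":0},{"x":0,"y":0,"z":30,"turn":0},{"x":0,"y":0,"z":45,"turn":0},{"x":0,"y":0,"z":54,"turn":0},{"x":0,"y":0,"z":54,"turn":0}]'
python3 -c "
from h import *
go([.469,.0909,.092])"
```

```text
time_s: 13.15
tool_pos: [0.4663, 0.0904, 0.1434]
tcp_rot: [-3.137, 0.001, 1.657]
force: [-0.7, 0.4, -0.5]
opening: 0.0338
grip_force: 20.0
time_s: 13.65
tool_pos: [0.4681, 0.091, 0.0916]
tcp_rot: [-3.141, 0.0, 1.657]
force: [-0.0, 0.9, -0.6]
opening: 0.034
grip_force: 20.0
shift [-0.2  0.9 -0.4] turn 0
```

```bash

python3 -m jog '[{"x":0,"y":0,"z":0,"turn":0},{"x":0,"y":0,"z":0,"turn":0},{"x":0,"y":0,"z":0,"turn":0},{"x":0,"y":0,"z":0,"turn":0},{"x":0,"y":0,"z":0,"turn":0}]' 60
python3 -m jog '[{"x":0,"y":0,"z":-40,"turn":0},{"x":0,"y":0,"z":-80,"turn":0},{"x":0,"y":0,"z":-120,"turn":0},{"x":0,"y":0,"z":-140,"turn":0}]' >/dev/null
python3 -m jog '[{"x":1,"y":35,"z":0,"turn":0},{"x":1,"y":71,"z":0,"turn":0},{"x":2,"y":107,"z":0,"turn":0},{"x":3,"y":143,"z":0,"turn":0},{"x":3,"y":177,"z":0,"turn":0}]'
python3 -m jog '[{"x":0,"y":0,"z":0,"turn":0}]' >/dev/null
python3 -c "
from h import *
i=bot.camera_info('wrist'); im=bot.camera('wrist'); cv2.imwrite('pics/w6.png',im[:,:,::-1])
for k in blobs(im,*OR,300)[0]: print('cap',np.round(cen(k),1),cv2.contourArea(k),[plane(i,cen(k),z).round(4)[:2] for z in (.09,.122,.142)])
it=bot.camera_info('top');im=bot.camera('top')
for k in blobs(im,*OR,15)[0]: print('top',np.round(cen(k),1),plane(it,cen(k),.095).round(4)[:2])
go([.644,.109,.145])"
```

```text
time_s: 14.15
tool_pos: [0.4681, 0.0909, 0.0919]
tcp_rot: [3.141, 0.0, 1.657]
force: [-0.4, -0.8, 0.6]
opening: 0.0598
grip_force: 0.0
time_s: 15.05
tool_pos: [0.6455, 0.1092, 0.2316]
tcp_rot: [-3.141, 0.0, 1.657]
force: [0.1, -0.2, -0.3]
opening: 0.0599
grip_force: 0.0
cap [103.4 131.7] 1562.5 [array([0.4529, 0.1387]), array([0.4722, 0.1443]), array([0.4843, 0.1479])]
cap [120.9 187.2] 1108.5 [array([0.4638, 0.0891]), array([0.4819, 0.0999]), array([0.4933, 0.1066])]
cap [315.8 127.8] 2325.0 [array([0.6372, 0.1577]), array([0.6375, 0.1614]), array([0.6377, 0.1637])]
cap [318.9 201.7] 350.5 [array([0.6455, 0.0903]), array([0.6449, 0.101 ]), array([0.6445, 0.1076])]
cap [433.5 263.7] 314.0 [array([0.7629, 0.0358]), array([0.7502, 0.0521]), array([0.7423, 0.0622])]
cap [516.4 155.6] 885.5 [array([0.8173, 0.1483]), array([0.799 , 0.1529]), array([0.7875, 0.1559])]
top [272.7 259.1] [0.4711 0.1527]
top [315.1 157.2] [0.7561 0.0297]
shift [-0.3  0.4 86. ] turn 0
```

The short tube's cap is at (0.467, 0.091), low in the second well from the left. Next is the narrow tube, gripped high on its cap so the tips stay off the shoulder.

```bash

python3 -m jog '[{"x":0,"y":0,"z":40,"turn":0},{"x":0,"y":0,"z":75,"turn":0},{"x":0,"y":0,"z":86,"turn":0},{"x":0,"y":0,"z":86,"turn":0}]' >/dev/null
python3 -m jog '[{"x":0,"y":0,"z":0,"turn":0},{"x":0,"y":0,"z":0,"turn":0},{"x":0,"y":0,"z":0,"turn":0},{"x":0,"y":0,"z":0,"turn":0},{"x":0,"y":0,"z":0,"turn":0}]' 3 20 
python3 -m jog '[{"x":0,"y":0,"z":0,"turn":0},{"x":0,"y":0,"z":0,"turn":0},{"x":0,"y":0,"z":0,"turn":0},{"x":0,"y":0,"z":0,"turn":0}]'
python3 -c "
from h import *
go([.465,.0371,.115])"
```

```text
time_s: 16.15
tool_pos: [0.6443, 0.1091, 0.1462]
tcp_rot: [3.141, 0.0, 1.657]
force: [0.3, -0.3, -0.3]
opening: 0.0246
grip_force: 0.0
time_s: 16.55
tool_pos: [0.6441, 0.1091, 0.1456]
tcp_rot: [-3.141, 0.0, 1.657]
force: [0.2, 0.3, -0.4]
opening: 0.0034
grip_force: 0.0
shift [ -56.4 -184.6   30.7] turn 0
```

The fingers closed on nothing, so I'll take a look.

```bash
python3 - <<'E'
from h import *
im=bot.camera('wrist'); a=im[:,:,::-1]; s=bot.camera('scene')
b=cv2.resize(s[140:230,280:400],(640,480),interpolation=2)[:,:,::-1]
cv2.imwrite('pics/w7.png',np.vstack([cv2.resize(a,(448,280)),cv2.resize(b,(448,310))]))
E
```

```text
(no output)
```

View pics/w7.png

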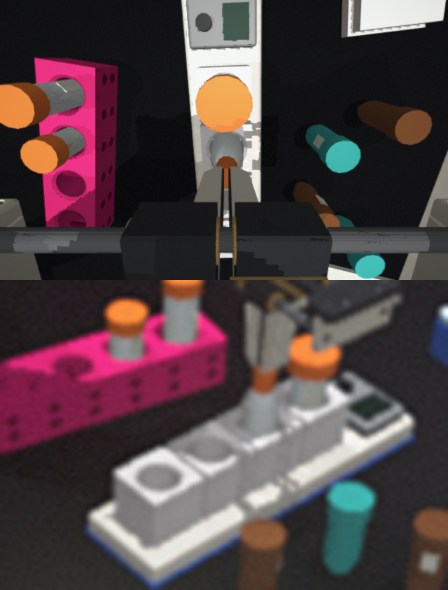

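```bash
python3 - <<'E'
from h import *
i=bot.camera_info('wrist'); im=bot.camera('wrist'); sc=bot.camera_info('scene'); S=bot.camera('scene')
for z in (.111,.124,.1265,.148): print(z,'wrist',proj(i,(.6444,.1088,z)).round(1),'scene',proj(sc,(.6444,.1088,z)).round(1))
for n,I,c in(('w',im,i),('s',S,sc)):
    for k in blobs(I,(5,140,60),(22,255,255),12)[0]: print(n,cv2.boundingRect(k),cv2.contourArea(k))
crop=cv2.resize(im[200:340,260:390],None,fx=4,fy=4,interpolation=2)[:,:,::-1]; cv2.imwrite('pics/w8.png',crop)
E
```

```text
0.111 wrist [323.6 227.8] scene [349.9 173.4]
0.124 wrist [323.7 236.3] scene [350.2 170.1]
0.1265 wrist [323.7 238.1] scene [350.3 169.5]
0.148 wrist [323.8 255.2] scene [350.8 163.9]
w (0, 118, 72, 67) 3875.5
w (28, 192, 71, 57) 2869.5
w (280, 107, 80, 82) 5036.0
w (310, 223, 29, 46) 490.0
w (424, 396, 42, 4) 56.5
w (455, 302, 30, 22) 395.0
w (564, 157, 53, 50) 1995.0
s (65, 0, 21, 16) 215.5
s (73, 18, 16, 5) 25.5
s (91, 0, 18, 11) 123.0
s (97, 14, 14, 4) 23.5
s (308, 145, 12, 11) 93.5
s (323, 134, 12, 11) 98.5
s (345, 210, 11, 8) 51.5
s (348, 166, 6, 7) 19.5
s (357, 155, 15, 14) 107.5
s (391, 207, 11, 8) 35.5
s (438, 0, 118, 125) 7594.5
s (485, 102, 14, 13) 20.0
```

View pics/w8.png

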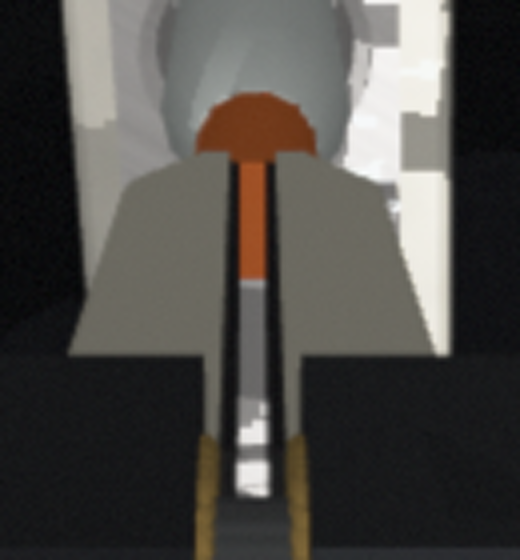

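```bash
python3 - <<'E'
from h import *
s=bot.get_state(); print(bot.tips_ahead,s['tool_pos'],s['opening'])
i=bot.camera_info('wrist')
for z in (.1265,.136,.146): print(z,[proj(i,(.6444,.109+dy,z)).round(1)[1] for dy in(-.0075,0,.0075,.009)])
E
```

```text
0.019 [0.64410585 0.10920494 0.14563668] 0.0031321870735194035
0.1265 [np.float64(249.4), np.float64(237.8), np.float64(225.9), np.float64(223.5)]
0.136 [np.float64(257.0), np.float64(244.9), np.float64(232.5), np.float64(230.0)]
0.146 [np.float64(265.7), np.float64(253.1), np.float64(240.1), np.float64(237.5)]
```

The tip edge at row 238 and the bright disc in the slit at rows 240–269 show that the closed tips sit at about z = 0.145, just above the cap. The tips pull back as the fingers close. I'll open, go 12 mm lower and grip again.

```bash

python3 -m jog '[{"x":0,"y":0,"z":0,"turn":0},{"x":0,"y":0,"z":0,"turn":0},{"x":0,"y":0,"z":0,"turn":0},{"x":0,"y":0,"z":0,"turn":0},{"x":0,"y":0,"z":0,"turn":0}]' 45 >/dev/null
python3 -m jog '[{"x":0,"y":0,"z":0,"turn":0},{"x":0,"y":0,"z":0,"turn":0},{"x":0,"y":0,"z":12,"turn":0},{"x":0,"y":0,"z":12,"turn":0}]'
python3 -m jog '[{"x":0,"y":0,"z":0,"turn":0},{"x":0,"y":0,"z":0,"turn":0},{"x":0,"y":0,"z":0,"turn":0},{"x":0,"y":0,"z":0,"turn":0},{"x":0,"y":0,"z":0,"turn":0}]' 8 20
python3 -m jog '[{"x":0,"y":0,"z":0,"turn":0},{"x":0,"y":0,"z":0,"turn":0},{"x":0,"y":0,"z":0,"turn":0}]'
python3 - <<'E'
from h import *
im=bot.camera('wrist')
crop=cv2.resize(im[180:340,240:410],None,fx=3,fy=3,interpolation=2)[:,:,::-1]; cv2.imwrite('pics/w9.png',crop)
E
```

```text
time_s: 17.65
tool_pos: [0.6433, 0.1087, 0.1319]
tcp_rot: [-3.139, 0.0, 1.657]
force: [-0.4, -0.9, -0.8]
opening: 0.0453
grip_force: 0.0
time_s: 18.15
tool_pos: [0.6442, 0.1092, 0.1339]
tcp_rot: [3.141, -0.0, 1.657]
force: [-0.8, -0.0, 0.8]
opening: 0.0173
grip_force: 20.0
time_s: 18.45
tool_pos: [0.6443, 0.1092, 0.1339]
tcp_rot: [3.141, -0.0, 1.657]
force: [-0.3, 0.5, 0.6]
opening: 0.0172
grip_force: 20.0
```

View pics/w9.png

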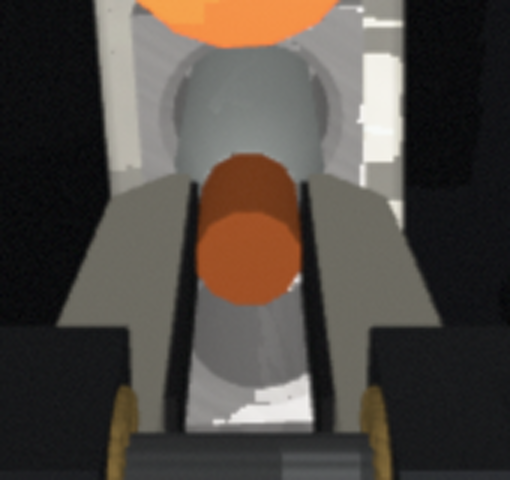

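The narrow cap is held squarely between the pads (17 mm opening, 20 N). I'll carry it to the second well from the right.

```bash

python3 -m jog '[{"x":0,"y":0,"z":-30,"turn":0},{"x":0,"y":0,"z":-70,"turn":0},{"x":0,"y":0,"z":-105,"turn":0},{"x":0,"y":0,"z":-105,"turn":0}]'
python3 -m jog '[{"x":-11,"y":-36,"z":0,"turn":0},{"x":-22,"y":-73,"z":0,"turn":0},{"x":-34,"y":-110,"z":0,"turn":0},{"x":-45,"y":-148,"z":0,"turn":0},{"x":-56,"y":-185,"z":0,"turn":0}]'>/dev/null
python3 -m jog '[{"x":0,"y":0,"z":30,"turn":0},{"x":0,"y":0,"z":60,"turn":0},{"x":0,"y":0,"z":80,"turn":0},{"x":0,"y":0,"z":80,"turn":0}]'
python3 -m jog '[{"x":0,"y":0,"z":15,"turn":0},{"x":0,"y":0,"z":30,"turn":0},{"x":0,"y":0,"z":45,"turn":0},{"x":0,"y":0,"z":54,"turn":0},{"x":0,"y":0,"z":54,"turn":0}]'
python3 -c "
from h import *
go([.465,.0371,.1039])"
```

```text
time_s: 18.9
tool_pos: [0.6462, 0.1103, 0.2436]
tcp_rot: [3.134, -0.001, 1.657]
force: [1.0, 0.0, -0.7]
opening: 0.0172
grip_force: 20.0
time_s: 19.8
tool_pos: [0.4629, 0.0371, 0.1565]
tcp_rot: [-3.137, -0.0, 1.657]
force: [-0.2, -0.0, 0.8]
opening: 0.017
grip_force: 20.0
time_s: 20.3
tool_pos: [0.4645, 0.0376, 0.1044]
tcp_rot: [-3.141, 0.0, 1.657]
force: [-0.6, 0.5, -0.5]
opening: 0.0173
grip_force: 20.0
shift [-0.5  0.5  0.5] turn 0
```

```bash

python3 -m jog '[{"x":0,"y":0,"z":0,"turn":0},{"x":0,"y":0,"z":0,"turn":0},{"x":0,"y":0,"z":0,"turn":0},{"x":0,"y":0,"z":0,"turn":0},{"x":0,"y":0,"z":0,"turn":0}]' 72
python3 -m jog '[{"x":0,"y":0,"z":-40,"turn":0},{"x":0,"y":0,"z":-80,"turn":0},{"x":0,"y":0,"z":-120,"turn":0},{"x":0,"y":0,"z":-130,"turn":0}]' >/dev/null
python3 -m jog '[{"x":22,"y":37,"z":0,"turn":0},{"x":44,"y":74,"z":0,"turn":0},{"x":66,"y":111,"z":0,"turn":0},{"x":88,"y":148,"z":0,"turn":0},{"x":110,"y":184,"z":0,"turn":0}]'
python3 -m jog '[{"x":0,"y":0,"z":0,"turn":0}]' >/dev/null
python3 -c "
from h import *
i=bot.camera_info('wrist'); im=bot.camera('wrist'); cv2.imwrite('pics/w10.png',im[:,:,::-1])
for k in blobs(im,*OR,300)[0]: print('cap',np.round(cen(k),1),cv2.contourArea(k),[plane(i,cen(k),z).round(4)[:2] for z in (.092,.106,.12,.134)])
go([.638,.1627,.129])"
```

```text
time_s: 20.8
tool_pos: [0.4647, 0.0374, 0.1049]
tcp_rot: [3.141, 0.0, 1.657]
force: [0.2, 0.5, -0.0]
opening: 0.0525
grip_force: 0.0
time_s: 21.7
tool_pos: [0.6397, 0.1636, 0.2338]
tcp_rot: [-3.141, 0.001, 1.656]
force: [-0.0, -0.3, 0.4]
opening: 0.0716
grip_force: 0.0
cap [119.7 201.4] 1260.5 [array([0.4551, 0.1321]), array([0.4632, 0.1375]), array([0.4712, 0.1428]), array([0.4792, 0.1482])]
cap [133.8 244.9] 928.5 [array([0.465 , 0.0886]), array([0.4726, 0.0959]), array([0.4802, 0.1033]), array([0.4878, 0.1106])]
cap [318.  201.4] 1922.0 [array([0.6384, 0.1483]), array([0.6381, 0.153 ]), array([0.6379, 0.1576]), array([0.6377, 0.1622])]
cap [510.3 223.6] 301.0 [array([0.8218, 0.1422]), array([0.8133, 0.1471]), array([0.8048, 0.152 ]), array([0.7963, 0.1569])]
shift [ -2.2  -1.3 104.1] turn 0
```

```bash

python3 -m jog '[{"x":-1,"y":-1,"z":40,"turn":0},{"x":-1,"y":-1,"z":80,"turn":0},{"x":-1,"y":-1,"z":105,"turn":0},{"x":-1,"y":-1,"z":105,"turn":0}]' >/dev/null
python3 -m jog '[{"x":0,"y":0,"z":0,"turn":0},{"x":0,"y":0,"z":0,"turn":0},{"x":0,"y":0,"z":0,"turn":0},{"x":0,"y":0,"z":0,"turn":0},{"x":0,"y":0,"z":0,"turn":0}]' 15 20 >/dev/null
python3 -m jog '[{"x":0,"y":0,"z":0,"turn":0},{"x":0,"y":0,"z":0,"turn":0}]'
python3 -c "
from h import *
go([.4609,-.0165,.100])"
```

```text
time_s: 22.95
tool_pos: [0.6381, 0.1621, 0.1307]
tcp_rot: [3.14, -0.0, 1.657]
force: [-1.0, -0.8, 7.0]
opening: 0.0408
grip_force: 20.0
shift [-162.8 -192.    30.4] turn 0
```

```bash

python3 -m jog '[{"x":0,"y":0,"z":-30,"turn":0},{"x":0,"y":0,"z":-70,"turn":0},{"x":0,"y":0,"z":-110,"turn":0},{"x":0,"y":0,"z":-110,"turn":0}]'
python3 -m jog '[{"x":-27,"y":-32,"z":0,"turn":0},{"x":-54,"y":-64,"z":0,"turn":0},{"x":-81,"y":-96,"z":0,"turn":0}]'>/dev/null
python3 -m jog '[{"x":-27,"y":-32,"z":0,"turn":0},{"x":-54,"y":-64,"z":0,"turn":0},{"x":-82,"y":-96,"z":0,"turn":0},{"x":-82,"y":-96,"z":30,"turn":0},{"x":-82,"y":-96,"z":60,"turn":0}]'>/dev/null
python3 -m jog '[{"x":0,"y":0,"z":20,"turn":0},{"x":0,"y":0,"z":25,"turn":0},{"x":0,"y":0,"z":25,"turn":0}]'
python3 -m jog '[{"x":0,"y":0,"z":15,"turn":0},{"x":0,"y":0,"z":30,"turn":0},{"x":0,"y":0,"z":45,"turn":0},{"x":0,"y":0,"z":54,"turn":0},{"x":0,"y":0,"z":54,"turn":0}]'
python3 -c "
from h import *
go([.4609,-.0165,.1007])"
```

```text
time_s: 23.35
tool_pos: [0.6397, 0.1634, 0.2453]
tcp_rot: [3.134, -0.002, 1.657]
force: [0.5, 0.5, -0.4]
opening: 0.0407
grip_force: 20.0
time_s: 24.45
tool_pos: [0.4599, -0.0169, 0.1542]
tcp_rot: [-3.14, -0.0, 1.658]
force: [-1.3, 0.8, 0.7]
opening: 0.041
grip_force: 20.0
time_s: 24.95
tool_pos: [0.4604, -0.0169, 0.1006]
tcp_rot: [-3.141, 0.0, 1.657]
force: [-0.4, 0.4, -0.9]
opening: 0.0411
grip_force: 20.0
shift [ 0.4  0.5 -0.1] turn 0
```

Seated with no contact force. I'll release, back off and check all four.

```bash

python3 -m jog '[{"x":0,"y":0,"z":0,"turn":0},{"x":0,"y":0,"z":0,"turn":0},{"x":0,"y":0,"z":0,"turn":0},{"x":0,"y":0,"z":0,"turn":0},{"x":0,"y":0,"z":0,"turn":0}]' 75
python3 -m jog '[{"x":0,"y":0,"z":-40,"turn":0},{"x":0,"y":0,"z":-80,"turn":0},{"x":0,"y":0,"z":-130,"turn":0},{"x":0,"y":0,"z":-180,"turn":0},{"x":0,"y":0,"z":-230,"turn":0}]' >/dev/null
python3 -m jog '[{"x":0,"y":50,"z":0,"turn":0},{"x":-20,"y":95,"z":0,"turn":0},{"x":-60,"y":120,"z":0,"turn":0},{"x":-60,"y":120,"z":0,"turn":0},{"x":-60,"y":120,"z":0,"turn":0}]'
python3 - <<'E'
from h import *
I={n:bot.camera_info(n) for n in("scene","wrist","top")}; T={n:bot.camera(n) for n in I}
b={n:[cen(k) for k in blobs(T[n],(6,140,80),(22,255,255),15)[0]] for n in I}
for p in b["wrist"]:
    for q in b["scene"]:
        X,e=tri(I["wrist"],p,I["scene"],q)
        if e<.006 and .05<X[2]<.2: print(np.round(p),np.round(q),X.round(4),round(e,4))
w=T['wrist'][:,:,::-1]; s=cv2.resize(T['scene'][120:230,250:400],(480,352),interpolation=2)[:,:,::-1]
cv2.imwrite('pics/f1.png',np.vstack([cv2.resize(w,(384,240)),cv2.resize(s,(384,282))]))
E
```

```text
time_s: 25.45
tool_pos: [0.4604, -0.0172, 0.1009]
tcp_rot: [3.141, 0.0, 1.657]
force: [0.7, -1.1, -0.4]
opening: 0.0735
grip_force: 0.0
time_s: 26.45
tool_pos: [0.5849, -0.0673, 0.3299]
tcp_rot: [-3.14, -0.001, 1.655]
force: [-0.5, 1.3, 0.1]
opening: 0.0749
grip_force: 0.0
[214. 108.] [284. 157.] [ 0.4601 -0.0169  0.0997] 0.0
[217.  56.] [299. 151.] [0.4657 0.0366 0.1072] 0.0004
[225.   9.] [313. 150.] [0.4722 0.0848 0.0958] 0.0044
[485.  89.] [350. 213.] [0.7593 0.0293 0.0854] 0.0014
```

View pics/f1.png

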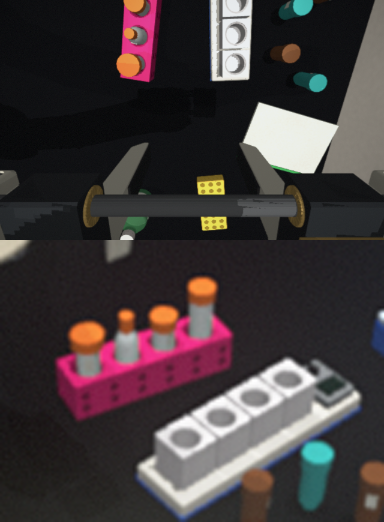

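All four tubes stand upright in the rack, in order from the left: tall, short, narrow, wide. The caps of the wide and narrow tubes are about 29–30 mm lower than in the heater, as expected when fully seated. The heater is empty and the gripper is clear, so I'll hand it in.

```bash
python3 -c "
from cell import bot
print(bot.job_done())"
```

```text
the job is handed in; nothing more can be done
None
```

I moved all four tubes into the pink rack in reverse order and handed the job in; the last pictures show them upright, seated and released, and no pass/fail result came back.

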